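# Touch off a specimen holder on a microscope stage and pin it with its square key

## Robot

A 6-joint arm with a two-finger parallel gripper is mounted at the origin on the work surface. World frame = base frame: x ahead of the robot, y to its left, z up, the work surface at z = 0. Lengths are in m, angles in rad, forces in N, time in s.
With the tool pointing down it reaches from about 0.4 to 0.825 m from the base axis. Payload 7 kg.
Tool frame: the origin (TCP) lies at the centre of the arm's flange, where the gripper is bolted on; the fingertips stand 178 mm ahead of it and the grasp point (between the pads) lies 159 mm ahead of it; x points along the fingers, z is the direction in which the jaws open and shut, and the axes are right-handed (so a half turn about x gives the same grasp; the last joint's range is limited). The gripper opens to 88 mm and grips with 3 to 60 N. Pads are 19 mm wide; open, the fingers measure 130 mm over their backs; the gripper's body (78 mm by 193 mm) begins 47 mm behind the grasp point.
Start: joints at [-1.025, 0.359, 0.012, 0, -1.224, -0.288], TCP at [0.172, -0.653, 0.405] pointing down, gripper open.
Joint ranges: [-3.07, 3.07], [-1.43, 2.12], [-1.02, 1.25], [-3.03, 1.67], [-3.05, -0], [-3.03, 3.03]. Speed limits (rad/s): [2.39, 2.39, 3.01, 3.14, 3.14, 3.14].

## Interface

Orientations are given as [roll, pitch, yaw] about the fixed x, y, z axes, in that order (R = Rz(yaw) Ry(pitch) Rx(roll)).
In Python, from station import telemetry, optics, job_done, finder gives the robot as it stands.
- The arm moves only by the tool play_rows, never from a script. Its argument "steps" is a list of rows, each an object of numbers: "gripper": the opening, from 0 (shut) to 1 (fully open); "tx", "ty", "tz": the shift along the tool's x, y, z in units of 25 mm (1.0 is 25 mm); "ax", "ay", "az": the turn, a rotation vector about the tool's x, y, z in units of 6 degrees (1.0 is 6 degrees). In form: [{"gripper": .., "tx": .., "ty": .., "tz": .., "ax": .., "ay": .., "az": ..}, ...]. A call has 1 to 20 rows; each row shifts and turns the commanded pose from where the row before left it, along the tool's axes as they then stand; what a row does not reach is not made up. A row lasts 1/12 s, in which the tool goes at most 41.7 mm and 7.16 degrees, less where a joint would pass 70% of its speed; a pose out of reach is approached as far as the arm can. A call is refused whole if a number of a shift passes 1 or a number of a turn 1, either way. A call with a gripper value outside its range is refused whole. The fingers move at their own pace and stop on an object; "newtons" is the grip in N (left out, the last holds). Time passes only in rows, so rows that do not move let the fingers close. It gives the time, the measured TCP pose, the force and the opening at its end, in the units of the state.
- telemetry.get_state(): the state, without advancing time (a new reading comes with each control period).
- optics.grab_frame(name): name is "scene" or "top"; returns the picture (384x512x3 uint8, red, green, blue); there is no depth.
- optics.calibration(name): a dict with "fx", "fy", "cx", "cy" (pixels), "T" (4x4, takes a point from camera to world coordinates). Camera axes: x right, y down, z forward; pixel columns grow to the right and rows downward; lengths in m; the calibration is good to about 2 mm. A picture is of the moment at which its call begins. calibration takes no time and is no camera call.
- job_done(): hands the job in, once; it reports no verdict.
Trained networks look in the newest picture that a camera, given by its name, has taken for a name from the list of things; names that differ only in an ending like _2 or _b are one class to them, and where a whole thing is asked for, a point or a joint stands for the part that bears it (a point fixed in the world has none). Each returns a list of dicts, best first, with "confidence" (0 to 1); they miss things now and then, are a little off and sometimes report something else, mostly with a low value. They report only what shows in the picture. A call takes as long as a camera call. They do not tell look-alikes from the thing itself.
- finder.look_for(query, camera): "extent" ([left, top, right, bottom] in pixels, round what is visible of it).
- finder.silhouettes(query, camera): "pixels" (384x512 bool, what is visible of it) and "extent" ([left, top, right, bottom] in pixels, round what is visible of it).
- finder.pinpoint(query, camera): "location" ([row, column] in pixels: a listed point, or the origin of a listed thing).
The state is a dict: "t": time; "q": joint angles; "qd": joint speeds; "joint_efforts": joint torques, N m; "eef_pos": TCP position; "ee_rot": TCP orientation; "force": force on the tool from outside, world axes, zero at the start; "moment": the same for the moment, N m; "width": finger opening in m.
Only numpy, scipy, OpenCV 4.12 (cv2) and the standard library are available. Lean on these libraries where they do the work, as an engineer would, in place of code of your own. Each camera call takes 0.05 s, during which the arm holds its last target.

## Task

The aluminium specimen holder was bolted onto the microscope stage unit slightly off-centre and crooked. Take the square steel key from the rack and press its shank gently against the holder's side faces, just firmly enough to feel each, to find out where it sits: first the long side facing the robot near its left end, then the same side near its right end, then the short right-hand end beside the square hole. Then turn the key to match the square hole, put it through until its foot stands on the stage, let go, and leave the lens objective and the culture dish undisturbed.

Things in the scene. Friction and masses are not known exactly. Their poses are not given: they have to be found in the camera images.
- stage: Stage unit fixed on the bench: white base under a dark steel top plate 220 (x) x 270 (y) mm, whose flat top is 45 mm above the origin; origin at the centre of its underside. z up, +x away from the robot, +y to the robot's left, turned at most 0.35 rad. The holder is bolted on it: an aluminium block 86 (x) x 130 (y) x 30 (z) mm that takes pushes without moving.
- nominal_left (a point): Point on the stage, 15 mm above its top, where the left touch (40 mm left of centre on the holder's long robot-side face) would be if the holder sat centred and square. It does not: the holder's centre is off by up to 8 mm along the stage's x and y, and it is turned up to 0.10 rad. Its true pose is not reported. Stage axes.
- nominal_right (a point): The same for the right touch, on the same long face, 40 mm right of centre. At each touch the key's foot should be some 5 to 25 mm above the stage top and press about 2 to 10 N for about 0.2 s; more than 40 N is too hard.
- nominal_end (a point): The same for the third touch, at the middle of the holder's short right-hand (-y) end face, 15 mm above the stage top.
- nominal_hole (a point): The same for the mouth of the square hole, on the holder's top. The hole is 15.6 mm square, sides parallel to the holder's, mouth chamfered 2 mm, right through the 30 mm holder to the stage's flat top. It is centred 28 mm in from the holder's long robot-side face and 24 mm in from its right-hand end face. The 45 mm round window further left is not for the key.
- key_head (a point): Centre of the key's head, the place to grip. Bare steel key, 0.12 kg, upright: head 22 x 22 x 30 mm (z up, x and y square to its flats), below it a concentric shank 14 mm square, flats parallel to the head's, 45 mm long (lowest 3 mm only 11 mm square). It starts upright in a square hole of a grey rack, 70 x 130 x 40 mm, head's underside 20 mm above the rack, left or right of the stage.
- key_foot (a point): Centre of the underside of the key's foot, 60 mm below key_head along the key's axis; same axes.
- key: The key again; its origin is the centre of the underside of its foot. A pin with a round head 24 mm across (not needed) stands in the same rack, 75 mm away.
- objective: Brass microscope lens barrel, 30 mm diameter, 46 mm tall, standing upright on the bench beside the far part of the stage; origin at the centre of its underside. Leave alone.
- dish: Closed round culture dish, 60 mm diameter, 14 mm tall, on the bench beside the far part of the stage; origin at the centre of its underside. Leave alone.
Things that resemble listed ones, but are neither listed nor needed, are in the scene too. What is shaped like the key but blue is not meant.

How it is judged:
By the outcome, as a careful person would: the job done as asked, in the order asked, and still so for the second after the job is handed in, with the robot touching nothing.
It also fails if it takes over 72 s, if anything falls off the work surface, if the arm or the gripper's body presses on something with over 40 N, if the wrist force passes 120 N, or if a joint passes its speed limit or range.

## Working session

There is one attempt and no reset: what is moved stays moved. The work goes in short steps, Python scripts to look and compute and a tool call to move; the robot and the scene stay as the last step left them, time stands still between calls to the robot, and variables do not carry over. Pictures are saved under pics/ and viewed, and the job is handed in when it is done.

Besides the shell and the picture viewer there is one more tool, called after ">>>" by a JSON object that holds its "name" and its "arguments", one argument or row to a line. play_rows: Moves the arm, as the interface text tells. Its arguments: {"type":"object","properties":{"steps":{"type":"array"},"newtons":{"type":"number"}},"required":["steps"]}

```bash
ls; mkdir -p pics
python3 - <<'E'
from station import telemetry, optics, finder
import cv2,numpy as np
np.set_printoptions(precision=4,suppress=True)
print(telemetry.get_state())
for c in ("scene","top"):
    im=optics.grab_frame(c); cv2.imwrite(f"pics/{c}0.png",im[:,:,::-1])
    print(c,optics.calibration(c))
    for q in ("stage","key_head","key_foot","key","objective","dish","nominal_left","nominal_right","nominal_end","nominal_hole"):
        print(c,q,[(np.round(d["location"],1),round(d["confidence"],2)) for d in finder.pinpoint(q,c)][:4])
E
```

```text
pics
{'t': 0.0, 'q': array([-1.0249,  0.3594,  0.0111, -0.0004, -1.2241, -0.2881]), 'qd': array([0.0007, 0.0005, 0.0004, 0.0005, 0.0008, 0.001 ]), 'joint_efforts': array([ -0.001 , -58.2719,  29.3063,   6.9975,   0.0072,  -0.0002]), 'eef_pos': array([ 0.172 , -0.6525,  0.4037]), 'ee_rot': array([0.0842, 1.5692, 1.9126]), 'force': array([-0.0468,  0.3516, -0.5664]), 'moment': array([-0.0796,  0.0091,  0.0059]), 'width': 0.08756175578701866}
scene {'fx': 377.09034115319776, 'fy': 377.09034115319776, 'cx': 256.18843652716544, 'cy': 191.87244803550706, 'T': array([[-0.7079,  0.5487, -0.4448,  0.8897],
       [ 0.7063,  0.5522, -0.4429,  0.4029],
       [ 0.0026, -0.6277, -0.7784,  0.7381],
       [ 0.    ,  0.    ,  0.    ,  1.    ]])}
scene stage [(array([219.8, 223.9]), 0.59)]
scene key_head [(array([246.9, 402.6]), 0.79), (array([255.9, 343.7]), 0.65), (array([219.5, 371.7]), 0.55)]
scene key_foot [(array([263.2, 395.1]), 0.74), (array([233.4, 367.7]), 0.68), (array([266.9, 339.2]), 0.57)]
scene key [(array([269.1, 335.3]), 0.67), (array([232. , 364.8]), 0.61), (array([262.5, 394. ]),
[... 629 characters left out ...]
op stage [(array([162.2, 250.4]), 0.95)]
top key_head [(array([237.8, 113.9]), 0.72), (array([190.5, 142.1]), 0.65), (array([163.1, 270.7]), 0.57), (array([243.8, 148.8]), 0.54)]
top key_foot [(array([245.4, 154.5]), 0.62), (array([238. , 118.5]), 0.59), (array([193.9, 147.3]), 0.46)]
top key [(array([242.2, 154.6]), 0.64), (array([237.9, 121.9]), 0.45), (array([197.9, 145.5]), 0.44)]
top objective [(array([142.1, 344.9]), 0.58), (array([145.7, 148.6]), 0.56)]
top dish [(array([142.6, 343.1]), 0.67)]
top nominal_left [(array([181.6, 239.8]), 0.74)]
top nominal_right [(array([171.9, 273.4]), 0.86)]
top nominal_end [(array([154.3, 279.6]), 0.95)]
top nominal_hole [(array([160.4, 271.9]), 0.6)]
```

Run:
```python
import cv2
im=cv2.imread("pics/top0.png"); cv2.imwrite("pics/top0z.png",cv2.resize(im[90:280,80:380],None,fx=2.66,fy=2.66,interpolation=cv2.INTER_CUBIC))
im=cv2.imread("pics/scene0.png"); cv2.imwrite("pics/scene0z.png",cv2.resize(im[100:350,130:450],None,fx=2.4,fy=2.4,interpolation=cv2.INTER_CUBIC))
```

```text
(no output)
```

View pics/top0z.png

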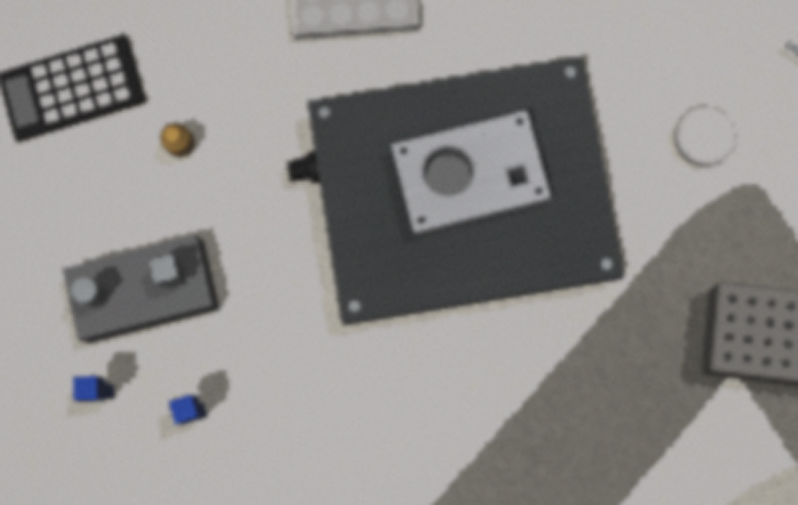

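View pics/scene0z.png

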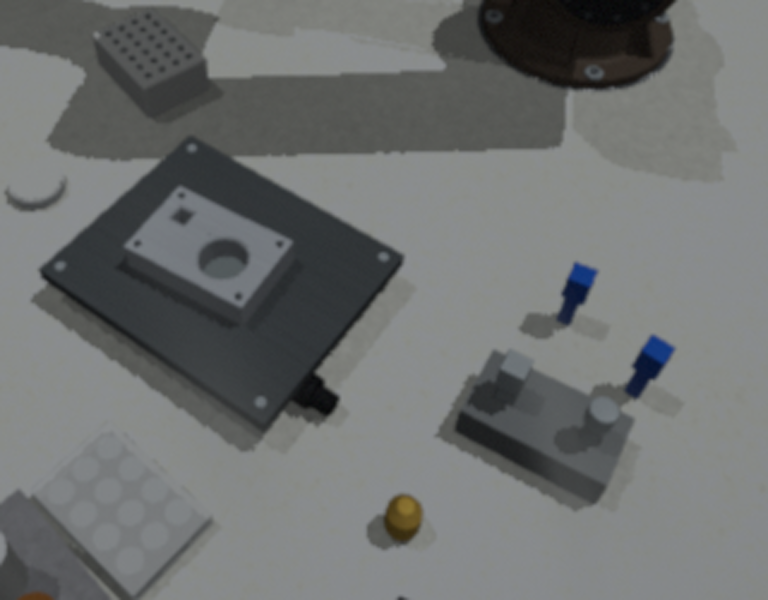

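The top view shows the rack to the left of the stage. The steel key with the square head is at about (141,191) full-frame, the round pin is to its left, and the two blue decoys sit below. The holder is bright on the dark plate, with the hole at about (274,156). Next I'll measure these.

```bash
cat > h.py <<'E'
import numpy as np,cv2
from station import telemetry, optics, finder
np.set_printoptions(precision=4,suppress=True)
def ray(c,uv):
    k=optics.calibration(c);T=k["T"]
    d=np.array([(uv[0]-k["cx"])/k["fx"],(uv[1]-k["cy"])/k["fy"],1.]);return T[:3,3],T[:3,:3]@d
def onz(c,uv,z):
    o,d=ray(c,uv);return o+d*(z-o[2])/d[2]
def proj(c,P):
    k=optics.calibration(c);T=k["T"];p=T[:3,:3].T@(np.asarray(P)-T[:3,3]);return np.array([k["fx"]*p[0]/p[2]+k["cx"],k["fy"]*p[1]/p[2]+k["cy"]])
def tri(a,b):
    A=np.zeros((3,3));y=np.zeros(3)
    for c,uv in (("scene",a),("top",b)):
        o,d=ray(c,uv);d=d/np.linalg.norm(d);M=np.eye(3)-np.outer(d,d);A+=M;y+=M@o
    return np.linalg.solve(A,y)
E
python3 - <<'E'
from h import *
im=cv2.imread("pics/top0.png");g=cv2.cvtColor(im,cv2.COLOR_BGR2GRAY)
def quad(mask,seed,z,name):
    n,l,s,_=cv2.connectedComponentsWithStats(mask.astype(np.uint8))
    m=(l==l[seed[1],seed[0]]).astype(np.uint8)
    cs,_=cv2.findContours(m,cv2.RETR_EXTERNAL,cv2.CHAIN_APPROX_NONE);c=max(cs,key=cv2.contourArea)
    P=np.array([onz("top",p[0],z)[:2] for p in c],np.float32)
    r=cv2.minAreaRect(P);print(name,r,len(c));
    return cv2.boxPoints(r)
print(quad(g<100,(210,160),.045,"plate"))
m=(g>115); quad(m,(262,145),.075,"holder")
sub=g[150:165,262:285];print(sub)
# key head
k=g[178:208,125:165];print(g[180:204,130:156])
for nm,a,b in (("key_head",(343.7,255.9),(142.1,190.5)),("key_foot",(339.2,266.9),(147.3,193.9))):print(nm,tri(a,b))
s={"l":((247.1,203.3),(239.8,181.6)),"r":((222.1,184.4),(273.4,171.9)),"e":((201.2,190.7),(279.6,154.3)),"h":((212.7,188.5),(271.9,160.4)),"st":((223.9,219.8),(250.4,162.2))}
for n,(a,b) in s.items():print(n,tri(a,b),onz("top",b,.06 if n!="h" else .075)[:2])
E
```

```text
plate ((0.5815660357475281, 0.0036892741918563843), (0.22043396532535553, 0.2987051010131836), 8.837639808654785) 385
[[ 0.4497  0.1343]
 [ 0.4956 -0.1608]
 [ 0.7134 -0.127 ]
 [ 0.6675  0.1682]]
holder ((0.5934114456176758, -0.015430286526679993), (0.08592879772186279, 0.12999683618545532), 13.870074272155762) 162
[[164 163 163 164 165 165 165 166 167 166 166 164 164 162 163 163 166 166
  168 163 144  95  56]
 [163 164 164 164 166 165 166 164 163 161 163 158 151 148 148 154 163 166
  166 165 151 107  62]
 [163 165 164 163 164 164 163 159 155 147 141 135 122 114 118 139 159 165
  165 164 155 120  73]
 [163 162 164 162 164 164 163 153 137 119 105  96  85  79  90 122 151 162
  164 165 160 133  85]
 [163 162 165 164 165 165 163 153 124  89  71  65  63  62  74 110 146 161
  165 165 165 147 101]
 [163 163 163 164 162 163 162 155 127  83  56  53  53  56  65  98 138 160
  165 167 167 156 116]
 [162 161 161 162 163 162 161 157 134  90  53  48  50  52  60  85 130 158
  167 167 168 162 130]
 [159 159 161 161 161 163 163 159 144 102  58  43  47  49  56  80 122 155
  165 168 167 161 144]
 [159 16
[... 2878 characters left out ...]
 87  85  85  84  86  88  88  90  94  96  98  99
  101  99 101  98  98 100 102 100]
 [ 98  98  99  99  96  91  87  88  86  89  92  94  93  95  98  99  97  99
  100  99  99  99 100  99 101  99]
 [ 98  99  98  97  97  94  92  94  94  94  98  98  98  99  98  99 100  98
   99  99  99 100 101 101  99 100]
 [ 98  97  98  98  96  96  98  97  97  97  98 100  99  98  97 100 100  99
  100  99  99  98  99  99  99 102]]
key_head [0.5048 0.2647 0.0784]
key_foot [0.5038 0.2632 0.029 ]
l [0.5319 0.0237 0.0493] [0.5271 0.0268]
r [ 0.5474 -0.0544  0.0651] [ 0.5505 -0.0569]
e [ 0.5931 -0.0722  0.0655] [ 0.5951 -0.0733]
h [ 0.5752 -0.0519  0.0757] [ 0.5764 -0.0531]
st [ 0.5873 -0.0012  0.0144] [ 0.5759 -0.    ]
```

Run:
```python
from h import *
from scipy.optimize import minimize
from scipy.spatial.transform import Rotation as Ro
g=cv2.cvtColor(cv2.imread("pics/top0.png"),cv2.COLOR_BGR2GRAY)
def fit(dx,z,size,x0,inside,outside,box):
    S=8
    u0,v0,u1,v1=box; obs=g[v0:v1,u0:u1].astype(float)
    def render(p,full=False):
        c,s=np.cos(p[2]),np.sin(p[2]);h=size/2
        pts=[proj("top",(p[0]+c*a-s*b,p[1]+s*a+c*b,z)) for a,b in((h,h),(h,-h),(-h,-h),(-h,h))]
        m=np.zeros(((v1-v0)*S,(u1-u0)*S),np.uint8)
        q=(np.array(pts)+.5-np.array([u0,v0]))*S
        cv2.fillPoly(m,[np.round(q*16).astype(np.int32)],255,shift=4)
        m=cv2.GaussianBlur(m.astype(float)/255,(0,0),1.1*S)
        return cv2.resize(m,(u1-u0,v1-v0),interpolation=cv2.INTER_AREA)
    def cost(p):
        m=render(p);A=np.c_[m.ravel(),np.ones(m.size)];r=np.linalg.lstsq(A,obs.ravel(),rcond=None)
        return ((A@r[0]-obs.ravel())**2).sum()
    best=min((minimize(cost,[x0[0],x0[1],a],method="Nelder-Mead",options=dict(initial_simplex=np.array([[x0[0],x0[1],a],[x0[0]+.004,x0[1],a],[x0[0],x0[1]+.004,a],[x0[0],x0[1],a+.15]]),xatol=1e-5)) for a in(0,.2,.4)),key=lambda r:r.fun)
    return best.x,best.fun
print("key top",fit(0,.09,.022,onz("top",(141.3,190.8),.09)[:2],0,0,(133,184,150,199)))
print("hole",fit(0,.075,.0175,onz("top",(273.5,155.8),.075)[:2],0,0,(266,148,281,164)))
# rack quad
m=((g>85)&(g<112)).astype(np.uint8);m=cv2.morphologyEx(m,cv2.MORPH_CLOSE,np.ones((5,5)))
n,l,s,_=cv2.connectedComponentsWithStats(m);mm=(l==l[200,128]).astype(np.uint8)
c=max(cv2.findContours(mm,0,1)[0],key=cv2.contourArea)
print("rack",cv2.minAreaRect(np.array([onz("top",p[0],.04)[:2] for p in c],np.float32)))
st=telemetry.get_state();R=Ro.from_euler("xyz",st["ee_rot"]).as_matrix();print(R)
hole=np.array([.5934,-.0154])+np.array([[.9708,-.2397],[.2397,.9708]])@[-.015,-.041];print("hole from holder",hole)
k=(.505,.264)
for p in((*k,.09),(*k,.03)):print(proj("scene",p),proj("top",p))
```

```text
key top (array([0.5037, 0.2665, 0.2682]), np.float64(40424.88998835784))
hole (array([ 0.5884, -0.0582,  0.2237]), np.float64(5371.785512602849))
rack ((0.49241840839385986, 0.29390662908554077), (0.0770367980003357, 0.14058123528957367), 13.607803344726562)
[[ 0.    -0.967 -0.255]
 [-0.    -0.255  0.967]
 [-1.     0.    -0.   ]]
hole from holder [ 0.5887 -0.0588]
[344.4098 252.7749] [141.2237 189.6942]
[339.0772 267.2636] [146.7816 193.4482]
```

>>> {"name": "play_rows", "arguments": {
  "steps": [
    {"ax":-1,"gripper":1},
    {"ax":-1},
    {"ax":-1},
    {"ax":-1},
    {"ax":-1},
    {"ax":-1},
    {"ax":-1},
    {"ax":-1},
    {"ax":-1},
    {"ax":-1},
    {"ax":-1},
    {"ax":-1},
    {"ax":-1},
    {"ax":-1},
    {"ax":-0.9},
    {}
  ],
  "newtons": 40
}}

```text
invalid input
```

```bash
cat > go.py <<'E'
import sys
from h import *
from scipy.spatial.transform import Rotation as Ro
def to(P,yaw=None):
    "units to TCP target P; yaw = angle of jaw axis (tool z)"
    s=telemetry.get_state();R=Ro.from_euler("xyz",s["ee_rot"]).as_matrix()
    d=R.T@(np.array(P)-s["eef_pos"])/.025
    print("t %.2f pos %s F %s w %.4f q6 %.2f jawang %.4f xaxis %s"%(s["t"],s["eef_pos"],s["force"],s["width"],s["q"][5],np.arctan2(R[1,2],R[0,2]),R[:,0]))
    print("shift units",d)
    if yaw is not None:
        c,q=np.cos(yaw),np.sin(yaw);Rt=np.array([[0,q,c],[0,-c,q],[-1,0,0]])
        print("turn units",np.degrees(Ro.from_matrix(R.T@Rt).as_rotvec())/6)
if __name__=="__main__":
    a=[float(v) for v in sys.argv[1:]];to(a[:3],a[3] if len(a)>3 else None)
E
python3 go.py .45 -.35 .4 3.39; python3 go.py .504 .2655 .4
```

```text
t 1.10 pos [ 0.1721 -0.6527  0.4047] F [ 0.465  -0.1409 -0.7194] w 0.0877 q6 -0.29 jawang 1.8286 xaxis [ 0. -0. -1.]
shift units [  0.1861 -22.2018  32.1285]Traceback (most recent call last):
  File "go.py", line 14, in <module>
    a=[float(v) for v in sys.argv[1:]];to(a[:3],a[3] if len(a)>3 else None)
                                       ~~^^^^^^^^^^^^^^^^^^^^^^^^^^^^^^^^^^
  File "go.py", line 6, in to
    s=telemetry.get_state();R=Ro.from_euler("xyz",s["ee_rot"]).as_matrix()
ValueError: time passes only in moves, steps and waits
```

>>> {"name": "play_rows", "arguments": {
  "steps": [
    {"gripper":1,"tx":0,"ty":0,"tz":0,"ax":-1,"ay":0,"az":0},
    {"gripper":1,"tx":0,"ty":0,"tz":0,"ax":-1,"ay":0,"az":0}
  ],
  "newtons": 40
}}

```text
t: 1.27
eef_pos: [0.1721, -0.6527, 0.4047]
ee_rot: [0.925, 1.571, 2.968]
force: [0.6, -0.4, 0.3]
width: 0.0877
```

```bash
python3 go.py .45 -.35 .4 3.39
```

```text
t 1.27 pos [ 0.1721 -0.6527  0.4047] F [ 0.6058 -0.3508  0.3099] w 0.0877 q6 -0.07 jawang 2.0425 xaxis [-0.  0. -1.]
shift units [  0.1861 -15.4052   5.734 ]Traceback (most recent call last):
  File "go.py", line 14, in <module>
    a=[float(v) for v in sys.argv[1:]];to(a[:3],a[3] if len(a)>3 else None)
                                       ~~^^^^^^^^^^^^^^^^^^^^^^^^^^^^^^^^^^
  File "go.py", line 12, in to
    print("turn units",np.degrees(Ro.from_matrix(R.T@Rt).as_rotvec())/6)
                                  ~~~~~~~~~~~~~~^^^^^^^^
  File "scipy/spatial/transform/_rotation.pyx", line 1143, in scipy.spatial.transform._rotation.Rotation.from_matrix
ValueError: Non-positive determinant (left-handed or null coordinate frame) in rotation matrix 0: [[ 1.      0.      0.    ]
 [-0.     -0.2214  0.9752]
 [-0.      0.9752  0.2214]].
```

>>> {"name": "play_rows", "arguments": {
  "steps": [
    {"gripper":1,"tx":0,"ty":0,"tz":0,"ax":-1,"ay":0,"az":0},
    {"gripper":1,"tx":0,"ty":0,"tz":0,"ax":-1,"ay":0,"az":0},
    {"gripper":1,"tx":0,"ty":0,"tz":0,"ax":-1,"ay":0,"az":0},
    {"gripper":1,"tx":0,"ty":0,"tz":0,"ax":-1,"ay":0,"az":0},
    {"gripper":1,"tx":0,"ty":0,"tz":0,"ax":-1,"ay":0,"az":0},
    {"gripper":1,"tx":0,"ty":0,"tz":0,"ax":-1,"ay":0,"az":0},
    {"gripper":1,"tx":0,"ty":0,"tz":0,"ax":-1,"ay":0,"az":0},
    {"gripper":1,"tx":0,"ty":0,"tz":0,"ax":-1,"ay":0,"az":0},
    {"gripper":1,"tx":0,"ty":0,"tz":0,"ax":-1,"ay":0,"az":0},
    {"gripper":1,"tx":0,"ty":0,"tz":0,"ax":-1,"ay":0,"az":0},
    {"gripper":1,"tx":0,"ty":0,"tz":0,"ax":-1,"ay":0,"az":0},
    {"gripper":1,"tx":0,"ty":0,"tz":0,"ax":-1,"ay":0,"az":0},
    {"gripper":1,"tx":0,"ty":0,"tz":0,"ax":-0.9,"ay":0,"az":0},
    {"gripper":1,"tx":0,"ty":0,"tz":0,"ax":0,"ay":0,"az":0}
  ],
  "newtons": 40
}}

```text
t: 2.43
eef_pos: [0.1721, -0.6527, 0.4046]
ee_rot: [-1.629, 1.571, 1.764]
force: [0.1, 0.5, 0.6]
width: 0.0877
```

```bash
sed -i 's/\[\[0,q,c\],\[0,-c,q\]/[[0,-q,c],[0,c,q]/' go.py; python3 go.py .45 -.35 .4 3.39
```

```text
t 2.43 pos [ 0.1721 -0.6527  0.4046] F [0.0769 0.4768 0.5592] w 0.0877 q6 1.28 jawang -2.8900 xaxis [-0.  0. -1.]
shift units [  0.1861  -8.9577 -13.7803]
turn units [ 0.0306 -0.      0.0004]
```

>>> {"name": "play_rows", "arguments": {
  "steps": [
    {"gripper":1,"tx":0,"ty":-0.64,"tz":-1,"ax":0,"ay":0,"az":0},
    {"gripper":1,"tx":0,"ty":-0.64,"tz":-1,"ax":0,"ay":0,"az":0},
    {"gripper":1,"tx":0,"ty":-0.64,"tz":-1,"ax":0,"ay":0,"az":0},
    {"gripper":1,"tx":0,"ty":-0.64,"tz":-1,"ax":0,"ay":0,"az":0},
    {"gripper":1,"tx":0,"ty":-0.64,"tz":-1,"ax":0,"ay":0,"az":0},
    {"gripper":1,"tx":0,"ty":-0.64,"tz":-1,"ax":0,"ay":0,"az":0},
    {"gripper":1,"tx":0,"ty":-0.64,"tz":-1,"ax":0,"ay":0,"az":0},
    {"gripper":1,"tx":0,"ty":-0.64,"tz":-1,"ax":0,"ay":0,"az":0},
    {"gripper":1,"tx":0,"ty":-0.64,"tz":-1,"ax":0,"ay":0,"az":0},
    {"gripper":1,"tx":0,"ty":-0.64,"tz":-1,"ax":0,"ay":0,"az":0},
    {"gripper":1,"tx":0,"ty":-0.64,"tz":-1,"ax":0,"ay":0,"az":0},
    {"gripper":1,"tx":0,"ty":-0.64,"tz":-1,"ax":0,"ay":0,"az":0},
    {"gripper":1,"tx":0,"ty":-0.64,"tz":-1,"ax":0,"ay":0,"az":0},
    {"gripper":1,"tx":0,"ty":-0.64,"tz":-0.8,"ax":0,"ay":0,"az":0},
    {"gripper":1,"tx":0,"ty":-1,"tz":-0.35,"ax":0,"ay":0,"az":0},
    {"gripper":1,"tx":0,"ty":-1,"tz":-0.35,"ax":0,"ay":0,"az":0},
    {"gripper":1,"tx":0,"ty":-1,"tz":-0.35,"ax":0,"ay":0,"az":0},
    {"gripper":1,"tx":0,"ty":-1,"tz":-0.35,"ax":0,"ay":0,"az":0},
    {"gripper":1,"tx":0,"ty":-1,"tz":-0.35,"ax":0,"ay":0,"az":0},
    {"gripper":1,"tx":0,"ty":-1,"tz":-0.35,"ax":0,"ay":0,"az":0}
  ]
}}

```text
t: 4.1
eef_pos: [0.4658, -0.1915, 0.4049]
ee_rot: [2.817, 1.57, -0.081]
force: [-0.2, 0.2, 0.1]
width: 0.0875
```

>>> {"name": "play_rows", "arguments": {
  "steps": [
    {"gripper":1,"tx":0,"ty":-1,"tz":-0.35,"ax":0,"ay":0,"az":0},
    {"gripper":1,"tx":0,"ty":-1,"tz":-0.35,"ax":0,"ay":0,"az":0},
    {"gripper":1,"tx":0,"ty":-1,"tz":-0.35,"ax":0,"ay":0,"az":0},
    {"gripper":1,"tx":0,"ty":-1,"tz":-0.35,"ax":0,"ay":0,"az":0},
    {"gripper":1,"tx":0,"ty":-1,"tz":-0.35,"ax":0,"ay":0,"az":0},
    {"gripper":1,"tx":0,"ty":-1,"tz":-0.35,"ax":0,"ay":0,"az":0},
    {"gripper":1,"tx":0,"ty":-1,"tz":-0.35,"ax":0,"ay":0,"az":0},
    {"gripper":1,"tx":0,"ty":-1,"tz":-0.35,"ax":0,"ay":0,"az":0},
    {"gripper":1,"tx":0,"ty":-1,"tz":-0.35,"ax":0,"ay":0,"az":0},
    {"gripper":1,"tx":0,"ty":-1,"tz":-0.35,"ax":0,"ay":0,"az":0},
    {"gripper":1,"tx":0,"ty":-1,"tz":-0.35,"ax":0,"ay":0,"az":0},
    {"gripper":1,"tx":0,"ty":-1,"tz":-0.35,"ax":0,"ay":0,"az":0},
    {"gripper":1,"tx":0,"ty":-1,"tz":-0.35,"ax":0,"ay":0,"az":0},
    {"gripper":1,"tx":0,"ty":-1,"tz":-0.35,"ax":0,"ay":0,"az":0},
    {"gripper":1,"tx":0,"ty":-1,"tz":-0.35,"ax":0,"ay":0,"az":0},
    {"gripper":1,"tx":0,"ty":0,"tz":0,"ax":0,"ay":0,"az":0}
  ]
}}

```text
t: 5.43
eef_pos: [0.5019, 0.2065, 0.4045]
ee_rot: [-2.758, 1.57, 0.629]
force: [0.0, -1.3, 1.0]
width: 0.0877
```

```bash
python3 go.py .504 .2655 .234 3.39
```

```text
t 5.43 pos [0.5019 0.2065 0.4045] F [ 0.0178 -1.3197  0.9887] w 0.0877 q6 -0.51 jawang -2.8956 xaxis [ 0.0007  0.0005 -1.    ]
shift units [ 6.8231 -2.2655 -0.6509]
turn units [-0.0227 -0.0077  0.0031]
```

>>> {"name": "play_rows", "arguments": {
  "steps": [
    {"gripper":0.6,"tx":0,"ty":-0.76,"tz":-0.22,"ax":0,"ay":0,"az":0},
    {"gripper":0.6,"tx":0.5,"ty":-0.76,"tz":-0.22,"ax":0,"ay":0,"az":0},
    {"gripper":0.6,"tx":0.5,"ty":-0.75,"tz":-0.21,"ax":0,"ay":0,"az":0},
    {"gripper":0.6,"tx":1,"ty":0,"tz":0,"ax":0,"ay":0,"az":0},
    {"gripper":0.6,"tx":1,"ty":0,"tz":0,"ax":0,"ay":0,"az":0},
    {"gripper":0.6,"tx":0.8,"ty":0,"tz":0,"ax":0,"ay":0,"az":0},
    {"gripper":0.6,"tx":0,"ty":0,"tz":0,"ax":0,"ay":0,"az":0},
    {"gripper":0.6,"tx":0,"ty":0,"tz":0,"ax":0,"ay":0,"az":0}
  ]
}}

```text
t: 6.1
eef_pos: [0.5031, 0.262, 0.3086]
ee_rot: [0.633, 1.568, -2.262]
force: [-0.1, 0.6, 0.1]
width: 0.0528
```

```bash
python3 go.py .504 .2655 .234 3.39
python3 - <<'E'
from h import *
a=optics.grab_frame("top")[:,:,::-1];b=optics.grab_frame("scene")[:,:,::-1]
cv2.imwrite("pics/g1.png",np.hstack([cv2.resize(a[140:260,90:210],(400,400)),cv2.resize(b[180:330,280:430],(400,400))]))
E
```

```text
t 6.10 pos [0.5031 0.262  0.3086] F [-0.0708  0.5607  0.1383] w 0.0528 q6 -0.58 jawang -2.8955 xaxis [-0.002  -0.0024 -1.    ]
shift units [ 2.9854 -0.1339 -0.0771]
turn units [-0.0217  0.0236 -0.0173]
```

View pics/g1.png

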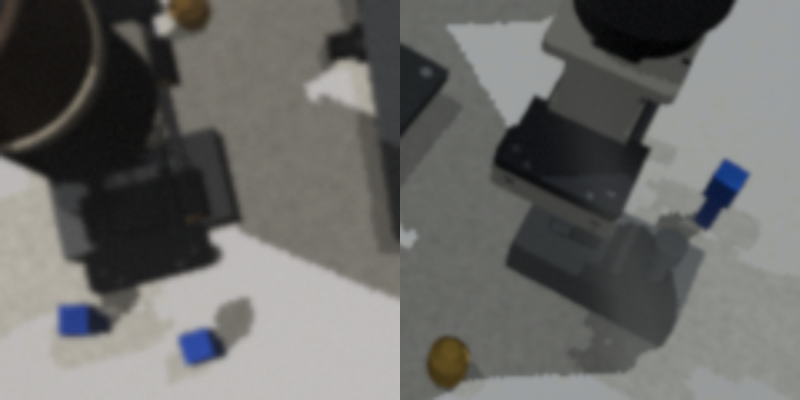

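The gripper is directly above the rack and square to it, clear of the pin and the blue decoys. I'll correct the last 3 mm and descend.

>>> {"name": "play_rows", "arguments": {
  "steps": [
    {"gripper":0.6,"tx":0.5,"ty":-0.13,"tz":-0.08,"ax":0,"ay":0,"az":0},
    {"gripper":0.6,"tx":0.5,"ty":0,"tz":0,"ax":0,"ay":0,"az":0},
    {"gripper":0.6,"tx":0.5,"ty":0,"tz":0,"ax":0,"ay":0,"az":0},
    {"gripper":0.6,"tx":0.5,"ty":0,"tz":0,"ax":0,"ay":0,"az":0},
    {"gripper":0.6,"tx":0.5,"ty":0,"tz":0,"ax":0,"ay":0,"az":0},
    {"gripper":0.6,"tx":0.48,"ty":0,"tz":0,"ax":0,"ay":0,"az":0},
    {"gripper":0.6,"tx":0,"ty":0,"tz":0,"ax":0,"ay":0,"az":0},
    {"gripper":0.6,"tx":0,"ty":0,"tz":0,"ax":0,"ay":0,"az":0}
  ]
}}

```text
t: 6.87
eef_pos: [0.5047, 0.2658, 0.2362]
ee_rot: [-2.865, 1.57, 0.524]
force: [0.1, 1.3, -0.2]
width: 0.0525
```

```bash
python3 go.py .504 .2655 .234 3.39
```

```text
t 6.87 pos [0.5047 0.2658 0.2362] F [ 0.0779  1.3067 -0.1787] w 0.0525 q6 -0.58 jawang -2.8945 xaxis [ 0.0008  0.0005 -1.    ]
shift units [0.0864 0.0061 0.0325]
turn units [-0.0128 -0.0085  0.0024]
```

Now I'll close gently, then grip harder.

>>> {"name": "play_rows", "arguments": {
  "steps": [
    {"gripper":0,"tx":0,"ty":0,"tz":0,"ax":0,"ay":0,"az":0},
    {"gripper":0,"tx":0,"ty":0,"tz":0,"ax":0,"ay":0,"az":0},
    {"gripper":0,"tx":0,"ty":0,"tz":0,"ax":0,"ay":0,"az":0},
    {"gripper":0,"tx":0,"ty":0,"tz":0,"ax":0,"ay":0,"az":0},
    {"gripper":0,"tx":0,"ty":0,"tz":0,"ax":0,"ay":0,"az":0},
    {"gripper":0,"tx":0,"ty":0,"tz":0,"ax":0,"ay":0,"az":0},
    {"gripper":0,"tx":0,"ty":0,"tz":0,"ax":0,"ay":0,"az":0}
  ],
  "newtons": 10
}}

```text
t: 7.45
eef_pos: [0.5041, 0.2655, 0.2354]
ee_rot: [0.269, 1.57, -2.625]
force: [-2.3, -0.2, 3.9]
width: 0.0223
```

>>> {"name": "play_rows", "arguments": {
  "steps": [
    {"gripper":0,"tx":0,"ty":0,"tz":0,"ax":0,"ay":0,"az":0},
    {"gripper":0,"tx":0,"ty":0,"tz":0,"ax":0,"ay":0,"az":0},
    {"gripper":0,"tx":0,"ty":0,"tz":0,"ax":0,"ay":0,"az":0}
  ],
  "newtons": 50
}}

```text
t: 7.7
eef_pos: [0.5039, 0.2655, 0.2353]
ee_rot: [0.211, 1.57, -2.683]
force: [-4.7, -0.7, 5.6]
width: 0.0216
```

```bash
python3 go.py .504 .2655 .334 3.39
```

```text
t 7.70 pos [0.5039 0.2655 0.2353] F [-4.6943 -0.72    5.5764] w 0.0216 q6 -0.58 jawang -2.8943 xaxis [-0.0009 -0.0005 -1.    ]
shift units [-3.9494  0.0011  0.0001]
turn units [-0.0106  0.0096 -0.0021]
```

>>> {"name": "play_rows", "arguments": {
  "steps": [
    {"gripper":0,"tx":-0.3,"ty":0,"tz":0,"ax":0,"ay":0,"az":0},
    {"gripper":0,"tx":-0.3,"ty":0,"tz":0,"ax":0,"ay":0,"az":0},
    {"gripper":0,"tx":-0.4,"ty":0,"tz":0,"ax":0,"ay":0,"az":0},
    {"gripper":0,"tx":-0.5,"ty":0,"tz":0,"ax":0,"ay":0,"az":0},
    {"gripper":0,"tx":-0.5,"ty":0,"tz":0,"ax":0,"ay":0,"az":0},
    {"gripper":0,"tx":-0.5,"ty":0,"tz":0,"ax":0,"ay":0,"az":0},
    {"gripper":0,"tx":-0.5,"ty":0,"tz":0,"ax":0,"ay":0,"az":0},
    {"gripper":0,"tx":-0.6,"ty":0,"tz":0,"ax":0,"ay":0,"az":0},
    {"gripper":0,"tx":0,"ty":0,"tz":0,"ax":0,"ay":0,"az":0},
    {"gripper":0,"tx":0,"ty":0,"tz":0,"ax":0,"ay":0,"az":0}
  ]
}}

```text
t: 8.53
eef_pos: [0.5046, 0.2658, 0.3267]
ee_rot: [-2.592, 1.568, 0.797]
force: [0.2, -0.2, -1.5]
width: 0.0218
```

Run:
```python
from h import *
from go import to
a=optics.grab_frame("top")[:,:,::-1];b=optics.grab_frame("scene")[:,:,::-1]
cv2.imwrite("pics/g2.png",np.hstack([cv2.resize(a[140:260,90:210],(400,400)),cv2.resize(b[180:330,280:430],(400,400))]))
to((.504,.2655,.334),3.39)
# touch targets from camera
c=np.array([.5934,-.0154]);y=.242;Rh=np.array([[np.cos(y),-np.sin(y)],[np.sin(y),np.cos(y)]])
for n,l in(("left",(-.043-.007,.04)),("right",(-.05,-.04)),("end",(0,-.072)),("hole",(-.015,-.041))):print(n,c+Rh@l)
```

```text
t 8.63 pos [0.5042 0.2654 0.3249] F [ 0.0992  0.3948 -1.3649] w 0.0221 q6 -0.58 jawang -2.8945 xaxis [-0.0003  0.0001 -1.    ]
shift units [-0.3626 -0.0045  0.0064]
turn units [-0.0127  0.0025  0.0015]
left [0.5353 0.0115]
right [ 0.5544 -0.0662]
end [ 0.6107 -0.0853]
hole [ 0.5887 -0.0588]
```

View pics/g2.png

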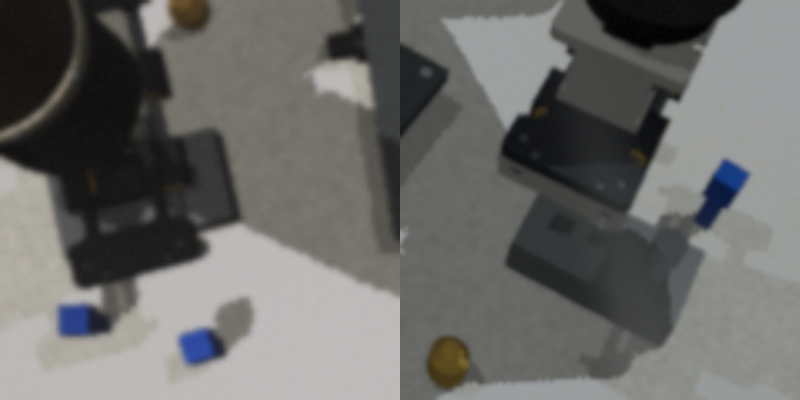

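The rack hole is empty and the key is in the jaws (weight about 1.4 N). Next I'll go to the standoff for the left touch.

>>> {"name": "play_rows", "arguments": {
  "steps": [
    {"gripper":0,"tx":0,"ty":0.5,"tz":0.1,"ax":0,"ay":0,"az":0},
    {"gripper":0,"tx":0,"ty":0.9,"tz":0.2,"ax":0,"ay":0,"az":0},
    {"gripper":0,"tx":0,"ty":0.9,"tz":0.2,"ax":0,"ay":0,"az":0},
    {"gripper":0,"tx":0,"ty":0.9,"tz":0.2,"ax":0,"ay":0,"az":0},
    {"gripper":0,"tx":0,"ty":0.9,"tz":0.2,"ax":0,"ay":0,"az":0},
    {"gripper":0,"tx":0,"ty":0.9,"tz":0.2,"ax":0,"ay":0,"az":0},
    {"gripper":0,"tx":0,"ty":0.9,"tz":0.2,"ax":0,"ay":0,"az":0},
    {"gripper":0,"tx":0,"ty":0.9,"tz":0.2,"ax":0,"ay":0,"az":0},
    {"gripper":0,"tx":0,"ty":0.9,"tz":0.2,"ax":0,"ay":0,"az":0},
    {"gripper":0,"tx":0,"ty":0.9,"tz":0.2,"ax":0,"ay":0,"az":0},
    {"gripper":0,"tx":0,"ty":0.9,"tz":0.1,"ax":0,"ay":0,"az":0},
    {"gripper":0,"tx":0,"ty":0.6,"tz":0.1,"ax":0,"ay":0,"az":0},
    {"gripper":0,"tx":0,"ty":0,"tz":0,"ax":0,"ay":0,"az":0},
    {"gripper":0,"tx":0,"ty":0,"tz":0,"ax":0,"ay":0,"az":0}
  ]
}}

```text
t: 9.8
eef_pos: [0.5149, 0.0069, 0.3245]
ee_rot: [0.042, 1.569, -2.855]
force: [0.0, 0.0, -1.1]
width: 0.0223
```

```bash
python3 go.py .5159 .0067 .279 3.3836
```

```text
t 9.80 pos [0.5149 0.0069 0.3245] F [ 0.0272  0.0423 -1.1454] w 0.0223 q6 -0.15 jawang -2.8963 xaxis [-0.0013 -0.0004 -1.    ]
shift units [ 1.8192  0.0153 -0.039 ]
turn units [ 0.031   0.0126 -0.0005]
```

>>> {"name": "play_rows", "arguments": {
  "steps": [
    {"gripper":0,"tx":0.4,"ty":0,"tz":0,"ax":0.03,"ay":0,"az":0},
    {"gripper":0,"tx":0.4,"ty":0,"tz":0,"ax":0,"ay":0,"az":0},
    {"gripper":0,"tx":0.4,"ty":0,"tz":0,"ax":0,"ay":0,"az":0},
    {"gripper":0,"tx":0.4,"ty":0,"tz":0,"ax":0,"ay":0,"az":0},
    {"gripper":0,"tx":0.2,"ty":0,"tz":0,"ax":0,"ay":0,"az":0},
    {"gripper":0,"tx":0,"ty":0,"tz":0,"ax":0,"ay":0,"az":0},
    {"gripper":0,"tx":0,"ty":0,"tz":0,"ax":0,"ay":0,"az":0}
  ]
}}

```text
t: 10.38
eef_pos: [0.5153, 0.0082, 0.2797]
ee_rot: [0.267, 1.57, -2.63]
force: [-0.1, -0.4, -1.4]
width: 0.0219
```

Run:
```python
from h import *
from go import to
a=optics.grab_frame("top")[:,:,::-1];b=optics.grab_frame("scene")[:,:,::-1]
cv2.imwrite("pics/g3.png",np.hstack([cv2.resize(a[110:260,180:330],(400,400)),cv2.resize(b[130:280,150:300],(400,400))]))
to((.5353,.0115,.279),3.3836)
```

```text
t 10.48 pos [0.5155 0.0081 0.2805] F [ 0.1627  0.5428 -1.1228] w 0.0219 q6 -0.15 jawang -2.8971 xaxis [ 0.0006  0.0001 -1.    ]
shift units [ 0.0596  0.0607 -0.7992]
turn units [ 0.0242 -0.0056 -0.0008]
```

View pics/g3.png

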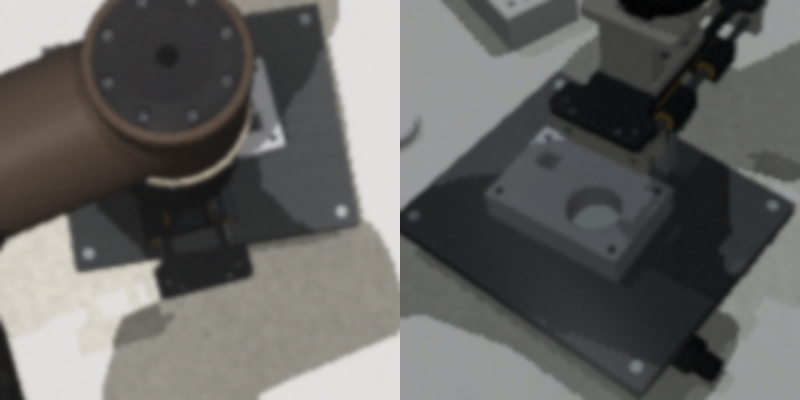

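The key is just in front of the robot-side face near its left end, and the fingers are clear above the holder. I'll approach it now.

>>> {"name": "play_rows", "arguments": {
  "steps": [
    {"gripper":0,"tx":0,"ty":0.06,"tz":-0.15,"ax":0,"ay":0,"az":0},
    {"gripper":0,"tx":0,"ty":0,"tz":-0.15,"ax":0,"ay":0,"az":0},
    {"gripper":0,"tx":0,"ty":0,"tz":-0.15,"ax":0,"ay":0,"az":0},
    {"gripper":0,"tx":0,"ty":0,"tz":-0.1,"ax":0,"ay":0,"az":0},
    {"gripper":0,"tx":0,"ty":0,"tz":-0.06,"ax":0,"ay":0,"az":0},
    {"gripper":0,"tx":0,"ty":0,"tz":0,"ax":0,"ay":0,"az":0},
    {"gripper":0,"tx":0,"ty":0,"tz":0,"ax":0,"ay":0,"az":0}
  ]
}}

```text
t: 11.07
eef_pos: [0.5304, 0.0102, 0.28]
ee_rot: [-0.126, 1.571, -3.023]
force: [-0.2, 0.4, -1.8]
width: 0.0216
```

>>> {"name": "play_rows", "arguments": {
  "steps": [
    {"gripper":0,"tx":0,"ty":0,"tz":-0.03,"ax":0,"ay":0,"az":0},
    {"gripper":0,"tx":0,"ty":0,"tz":0,"ax":0,"ay":0,"az":0}
  ]
}}

```text
t: 11.23
eef_pos: [0.5312, 0.0104, 0.2802]
ee_rot: [-0.621, 1.571, 2.765]
force: [0.8, -0.6, -0.9]
width: 0.0219
```

>>> {"name": "play_rows", "arguments": {
  "steps": [
    {"gripper":0,"tx":0,"ty":0,"tz":-0.03,"ax":0,"ay":0,"az":0},
    {"gripper":0,"tx":0,"ty":0,"tz":0,"ax":0,"ay":0,"az":0}
  ]
}}

```text
t: 11.4
eef_pos: [0.532, 0.0106, 0.2802]
ee_rot: [3.096, 1.571, 0.199]
force: [0.4, -0.2, -1.0]
width: 0.022
```

>>> {"name": "play_rows", "arguments": {
  "steps": [
    {"gripper":0,"tx":0,"ty":0,"tz":-0.03,"ax":0,"ay":0,"az":0},
    {"gripper":0,"tx":0,"ty":0,"tz":0,"ax":0,"ay":0,"az":0}
  ]
}}

```text
t: 11.57
eef_pos: [0.5327, 0.0108, 0.2802]
ee_rot: [2.594, 1.571, -0.303]
force: [0.2, 0.1, -1.2]
width: 0.0217
```

>>> {"name": "play_rows", "arguments": {
  "steps": [
    {"gripper":0,"tx":0,"ty":0,"tz":-0.03,"ax":0,"ay":0,"az":0},
    {"gripper":0,"tx":0,"ty":0,"tz":0,"ax":0,"ay":0,"az":0}
  ]
}}

```text
t: 11.73
eef_pos: [0.5334, 0.0109, 0.2802]
ee_rot: [2.362, 1.571, -0.536]
force: [0.4, -0.3, -1.2]
width: 0.0219
```

>>> {"name": "play_rows", "arguments": {
  "steps": [
    {"gripper":0,"tx":0,"ty":0,"tz":-0.02,"ax":0,"ay":0,"az":0},
    {"gripper":0,"tx":0,"ty":0,"tz":0,"ax":0,"ay":0,"az":0}
  ]
}}

```text
t: 11.9
eef_pos: [0.5339, 0.011, 0.2801]
ee_rot: [1.557, 1.571, -1.341]
force: [0.1, 0.8, -1.0]
width: 0.0221
```

>>> {"name": "play_rows", "arguments": {
  "steps": [
    {"gripper":0,"tx":0,"ty":0,"tz":-0.02,"ax":0,"ay":0,"az":0},
    {"gripper":0,"tx":0,"ty":0,"tz":0,"ax":0,"ay":0,"az":0}
  ]
}}

```text
t: 12.07
eef_pos: [0.5344, 0.0112, 0.2802]
ee_rot: [-2.756, 1.571, 0.63]
force: [-0.7, 0.5, -1.6]
width: 0.0218
```

>>> {"name": "play_rows", "arguments": {
  "steps": [
    {"gripper":0,"tx":0,"ty":0,"tz":-0.02,"ax":0,"ay":0,"az":0},
    {"gripper":0,"tx":0,"ty":0,"tz":0,"ax":0,"ay":0,"az":0}
  ]
}}

```text
t: 12.23
eef_pos: [0.5349, 0.0113, 0.2802]
ee_rot: [2.142, 1.571, -0.756]
force: [-0.4, -0.3, -0.6]
width: 0.0215
```

>>> {"name": "play_rows", "arguments": {
  "steps": [
    {"gripper":0,"tx":0,"ty":0,"tz":-0.02,"ax":0,"ay":0,"az":0},
    {"gripper":0,"tx":0,"ty":0,"tz":0,"ax":0,"ay":0,"az":0}
  ]
}}

```text
t: 12.4
eef_pos: [0.5352, 0.0113, 0.2801]
ee_rot: [0.07, 1.57, -2.828]
force: [-0.7, 0.7, -0.6]
width: 0.0218
```

>>> {"name": "play_rows", "arguments": {
  "steps": [
    {"gripper":0,"tx":0,"ty":0,"tz":-0.02,"ax":0,"ay":0,"az":0},
    {"gripper":0,"tx":0,"ty":0,"tz":0,"ax":0,"ay":0,"az":0}
  ]
}}

```text
t: 12.57
eef_pos: [0.5354, 0.0114, 0.28]
ee_rot: [0.006, 1.57, -2.892]
force: [-2.3, 0.1, 0.9]
width: 0.0216
```

```bash
python3 go.py .5353 .0115 .279 3.3836
```

```text
t 12.57 pos [0.5354 0.0114 0.28  ] F [-2.3361  0.1067  0.8725] w 0.0216 q6 -0.14 jawang -2.8976 xaxis [-0.0011 -0.0003 -1.    ]
shift units [ 0.0407 -0.0057  0.0042]
turn units [ 0.0194  0.011  -0.0001]
```

>>> {"name": "play_rows", "arguments": {
  "steps": [
    {"gripper":0,"tx":0,"ty":0,"tz":-0.02,"ax":0,"ay":0,"az":0},
    {"gripper":0,"tx":0,"ty":0,"tz":0,"ax":0,"ay":0,"az":0}
  ]
}}

```text
t: 12.73
eef_pos: [0.5357, 0.0114, 0.28]
ee_rot: [0.031, 1.569, -2.866]
force: [-5.3, -1.1, 1.6]
width: 0.0215
```

>>> {"name": "play_rows", "arguments": {
  "steps": [
    {"gripper":0,"tx":0,"ty":0,"tz":0,"ax":0,"ay":0,"az":0},
    {"gripper":0,"tx":0,"ty":0,"tz":0,"ax":0,"ay":0,"az":0}
  ]
}}

```text
t: 12.9
eef_pos: [0.5357, 0.0114, 0.2799]
ee_rot: [0.022, 1.569, -2.875]
force: [-4.3, -0.5, 2.5]
width: 0.0219
```

Left touch held at about 4–5 N for over 0.3 s, with the TCP at (0.5357, 0.0114). I'll back off and move to the right touch.

>>> {"name": "play_rows", "arguments": {
  "steps": [
    {"gripper":0,"tx":0,"ty":0,"tz":0,"ax":0,"ay":0,"az":0},
    {"gripper":0,"tx":0,"ty":0,"tz":0.2,"ax":0,"ay":0,"az":0},
    {"gripper":0,"tx":0,"ty":0,"tz":0.2,"ax":0,"ay":0,"az":0},
    {"gripper":0,"tx":0,"ty":0,"tz":0.16,"ax":0,"ay":0,"az":0},
    {"gripper":0,"tx":0,"ty":0.4,"tz":0,"ax":0,"ay":0,"az":0},
    {"gripper":0,"tx":0,"ty":0.6,"tz":0,"ax":0,"ay":0,"az":0},
    {"gripper":0,"tx":0,"ty":0.6,"tz":0,"ax":0,"ay":0,"az":0},
    {"gripper":0,"tx":0,"ty":0.6,"tz":0,"ax":0,"ay":0,"az":0},
    {"gripper":0,"tx":0,"ty":0.6,"tz":0,"ax":0,"ay":0,"az":0},
    {"gripper":0,"tx":0,"ty":0.4,"tz":0,"ax":0,"ay":0,"az":0},
    {"gripper":0,"tx":0,"ty":0,"tz":0,"ax":0,"ay":0,"az":0},
    {"gripper":0,"tx":0,"ty":0,"tz":0,"ax":0,"ay":0,"az":0}
  ]
}}

```text
t: 13.9
eef_pos: [0.5421, -0.07, 0.2801]
ee_rot: [-3.035, 1.571, 0.35]
force: [0.1, 0.6, -0.5]
width: 0.0218
```

```bash
python3 go.py .5544 -.0662 .28 3.3836
```

```text
t 13.90 pos [ 0.5421 -0.07    0.2801] F [ 0.0623  0.5834 -0.522 ] w 0.0218 q6 0.01 jawang -2.8987 xaxis [ 0.0001  0.     -1.    ]
shift units [ 0.0038 -0.0276 -0.5151]
turn units [ 0.0082 -0.0014  0.0001]
```

>>> {"name": "play_rows", "arguments": {
  "steps": [
    {"gripper":0,"tx":0,"ty":0,"tz":-0.14,"ax":0,"ay":0,"az":0},
    {"gripper":0,"tx":0,"ty":0,"tz":-0.14,"ax":0,"ay":0,"az":0},
    {"gripper":0,"tx":0,"ty":0,"tz":-0.1,"ax":0,"ay":0,"az":0},
    {"gripper":0,"tx":0,"ty":0,"tz":0,"ax":0,"ay":0,"az":0},
    {"gripper":0,"tx":0,"ty":0,"tz":-0.03,"ax":0,"ay":0,"az":0},
    {"gripper":0,"tx":0,"ty":0,"tz":0,"ax":0,"ay":0,"az":0}
  ]
}}

```text
t: 14.4
eef_pos: [0.552, -0.0666, 0.2801]
ee_rot: [-0.055, 1.571, -2.952]
force: [0.7, -0.0, -1.3]
width: 0.0219
```

>>> {"name": "play_rows", "arguments": {
  "steps": [
    {"gripper":0,"tx":0,"ty":0,"tz":-0.02,"ax":0,"ay":0,"az":0},
    {"gripper":0,"tx":0,"ty":0,"tz":0,"ax":0,"ay":0,"az":0}
  ]
}}

```text
t: 14.57
eef_pos: [0.5525, -0.0667, 0.2802]
ee_rot: [-2.811, 1.571, 0.575]
force: [-0.2, 0.0, -1.0]
width: 0.0217
```

>>> {"name": "play_rows", "arguments": {
  "steps": [
    {"gripper":0,"tx":0,"ty":0,"tz":-0.02,"ax":0,"ay":0,"az":0},
    {"gripper":0,"tx":0,"ty":0,"tz":0,"ax":0,"ay":0,"az":0}
  ]
}}

```text
t: 14.73
eef_pos: [0.553, -0.0667, 0.2802]
ee_rot: [2.769, 1.571, -0.128]
force: [-0.0, 0.4, -0.6]
width: 0.0217
```

>>> {"name": "play_rows", "arguments": {
  "steps": [
    {"gripper":0,"tx":0,"ty":0,"tz":-0.02,"ax":0,"ay":0,"az":0},
    {"gripper":0,"tx":0,"ty":0,"tz":0,"ax":0,"ay":0,"az":0}
  ]
}}

```text
t: 14.9
eef_pos: [0.5535, -0.0666, 0.2802]
ee_rot: [-3.093, 1.571, 0.292]
force: [-0.5, -0.4, -1.8]
width: 0.022
```

>>> {"name": "play_rows", "arguments": {
  "steps": [
    {"gripper":0,"tx":0,"ty":0,"tz":-0.02,"ax":0,"ay":0,"az":0},
    {"gripper":0,"tx":0,"ty":0,"tz":0,"ax":0,"ay":0,"az":0}
  ]
}}

```text
t: 15.07
eef_pos: [0.554, -0.0664, 0.2802]
ee_rot: [2.954, 1.571, 0.057]
force: [0.3, 0.3, -0.5]
width: 0.0219
```

>>> {"name": "play_rows", "arguments": {
  "steps": [
    {"gripper":0,"tx":0,"ty":0,"tz":-0.02,"ax":0,"ay":0,"az":0},
    {"gripper":0,"tx":0,"ty":0,"tz":0,"ax":0,"ay":0,"az":0}
  ]
}}

```text
t: 15.23
eef_pos: [0.5542, -0.0663, 0.2801]
ee_rot: [-0.048, 1.57, -2.945]
force: [-0.9, -0.2, -1.2]
width: 0.0218
```

>>> {"name": "play_rows", "arguments": {
  "steps": [
    {"gripper":0,"tx":0,"ty":0,"tz":-0.02,"ax":0,"ay":0,"az":0},
    {"gripper":0,"tx":0,"ty":0,"tz":0,"ax":0,"ay":0,"az":0}
  ]
}}

```text
t: 15.4
eef_pos: [0.5545, -0.0663, 0.28]
ee_rot: [-0.075, 1.569, -2.972]
force: [-3.0, -0.8, 0.6]
width: 0.0217
```

>>> {"name": "play_rows", "arguments": {
  "steps": [
    {"gripper":0,"tx":0,"ty":0,"tz":-0.016,"ax":0,"ay":0,"az":0},
    {"gripper":0,"tx":0,"ty":0,"tz":0,"ax":0,"ay":0,"az":0}
  ]
}}

```text
t: 15.57
eef_pos: [0.5547, -0.0663, 0.28]
ee_rot: [-0.046, 1.569, -2.943]
force: [-4.1, -0.8, 1.9]
width: 0.0221
```

>>> {"name": "play_rows", "arguments": {
  "steps": [
    {"gripper":0,"tx":0,"ty":0,"tz":0,"ax":0,"ay":0,"az":0},
    {"gripper":0,"tx":0,"ty":0,"tz":0,"ax":0,"ay":0,"az":0},
    {"gripper":0,"tx":0,"ty":0,"tz":0,"ax":0,"ay":0,"az":0}
  ]
}}

```text
t: 15.82
eef_pos: [0.5547, -0.0663, 0.28]
ee_rot: [-0.056, 1.569, -2.954]
force: [-5.4, -0.7, 1.4]
width: 0.0216
```

Run:
```python
from h import *
from go import to
to((.5544,-.0662,.28),3.3836)
L=np.array([.5357,.0114]);P=np.array([.5547,-.0662]);d=L-P;print("yaw",np.arctan2(-d[0],d[1]),np.linalg.norm(d))
```

```text
t 15.82 pos [ 0.5547 -0.0663  0.28  ] F [-5.4456 -0.7109  1.4063] w 0.0216 q6 0.01 jawang -2.8976 xaxis [-0.0017 -0.0003 -1.    ]
shift units [-0.0012 -0.0054  0.0092]
turn units [0.019  0.0164 0.0009]
yaw 0.24012138499399727 0.07989217733921139
```

Right touch held at about 4–5 N for 0.4 s. The two touches give a yaw of 0.240, and the camera gave 0.242. Now I'll go around to the end face.

>>> {"name": "play_rows", "arguments": {
  "steps": [
    {"gripper":0,"tx":0,"ty":0,"tz":0.2,"ax":0.02,"ay":0,"az":0},
    {"gripper":0,"tx":0,"ty":0,"tz":0.3,"ax":0,"ay":0,"az":0},
    {"gripper":0,"tx":0,"ty":0.5,"tz":0,"ax":0,"ay":0,"az":0},
    {"gripper":0,"tx":0,"ty":0.6,"tz":0,"ax":0,"ay":0,"az":0},
    {"gripper":0,"tx":0,"ty":0.6,"tz":0,"ax":0,"ay":0,"az":0},
    {"gripper":0,"tx":0,"ty":0.3,"tz":0,"ax":0,"ay":0,"az":0},
    {"gripper":0,"tx":0,"ty":0,"tz":0,"ax":0,"ay":0,"az":0},
    {"gripper":0,"tx":0,"ty":0,"tz":-0.5,"ax":0,"ay":0,"az":0},
    {"gripper":0,"tx":0,"ty":0,"tz":-0.6,"ax":0,"ay":0,"az":0},
    {"gripper":0,"tx":0,"ty":0,"tz":-0.6,"ax":0,"ay":0,"az":0},
    {"gripper":0,"tx":0,"ty":0,"tz":-0.5,"ax":0,"ay":0,"az":0},
    {"gripper":0,"tx":0,"ty":0,"tz":-0.28,"ax":0,"ay":0,"az":0},
    {"gripper":0,"tx":0,"ty":0,"tz":0,"ax":0,"ay":0,"az":0},
    {"gripper":0,"tx":0,"ty":0,"tz":0,"ax":0,"ay":0,"az":0}
  ]
}}

```text
t: 16.98
eef_pos: [0.6152, -0.1024, 0.2798]
ee_rot: [-0.409, 1.57, 2.975]
force: [-0.3, 1.4, -0.9]
width: 0.0221
```

```bash
python3 go.py .6107 -.0853 .28 3.3817
```

```text
t 16.98 pos [ 0.6152 -0.1024  0.2798] F [-0.318   1.3693 -0.8951] w 0.0221 q6 0.09 jawang -2.8992 xaxis [-0.0007  0.0001 -1.    ]
shift units [-0.0096 -0.707   0.0126]
turn units [0.0218 0.006  0.0026]
```

>>> {"name": "play_rows", "arguments": {
  "steps": [
    {"gripper":0,"tx":0,"ty":-0.2,"tz":0,"ax":0.02,"ay":0,"az":0},
    {"gripper":0,"tx":0,"ty":-0.2,"tz":0,"ax":0,"ay":0,"az":0},
    {"gripper":0,"tx":0,"ty":-0.14,"tz":0,"ax":0,"ay":0,"az":0},
    {"gripper":0,"tx":0,"ty":-0.04,"tz":0,"ax":0,"ay":0,"az":0},
    {"gripper":0,"tx":0,"ty":0,"tz":0,"ax":0,"ay":0,"az":0},
    {"gripper":0,"tx":0,"ty":0,"tz":0,"ax":0,"ay":0,"az":0}
  ]
}}

```text
t: 17.48
eef_pos: [0.6118, -0.0885, 0.2804]
ee_rot: [3.059, 1.57, 0.157]
force: [-1.6, 0.2, -0.7]
width: 0.0215
```

>>> {"name": "play_rows", "arguments": {
  "steps": [
    {"gripper":0,"tx":0,"ty":-0.02,"tz":0,"ax":0,"ay":0,"az":0},
    {"gripper":0,"tx":0,"ty":0,"tz":0,"ax":0,"ay":0,"az":0}
  ]
}}

```text
t: 17.65
eef_pos: [0.6117, -0.0883, 0.2802]
ee_rot: [2.784, 1.571, -0.117]
force: [-0.8, 0.3, -0.6]
width: 0.0219
```

>>> {"name": "play_rows", "arguments": {
  "steps": [
    {"gripper":0,"tx":0,"ty":-0.02,"tz":0,"ax":0,"ay":0,"az":0},
    {"gripper":0,"tx":0,"ty":0,"tz":0,"ax":0,"ay":0,"az":0}
  ]
}}

```text
t: 17.82
eef_pos: [0.6116, -0.0878, 0.2801]
ee_rot: [-0.318, 1.571, 3.064]
force: [-1.0, -0.1, -0.6]
width: 0.0214
```

>>> {"name": "play_rows", "arguments": {
  "steps": [
    {"gripper":0,"tx":0,"ty":-0.02,"tz":0,"ax":0,"ay":0,"az":0},
    {"gripper":0,"tx":0,"ty":0,"tz":0,"ax":0,"ay":0,"az":0}
  ]
}}

```text
t: 17.98
eef_pos: [0.6115, -0.0872, 0.2801]
ee_rot: [-0.187, 1.571, -3.089]
force: [-0.0, -0.7, -1.1]
width: 0.0215
```

>>> {"name": "play_rows", "arguments": {
  "steps": [
    {"gripper":0,"tx":0,"ty":-0.02,"tz":0,"ax":0,"ay":0,"az":0},
    {"gripper":0,"tx":0,"ty":0,"tz":0,"ax":0,"ay":0,"az":0}
  ]
}}

```text
t: 18.15
eef_pos: [0.6114, -0.0867, 0.2801]
ee_rot: [-1.471, 1.571, 1.911]
force: [0.1, 0.5, -0.9]
width: 0.0218
```

>>> {"name": "play_rows", "arguments": {
  "steps": [
    {"gripper":0,"tx":0,"ty":-0.02,"tz":0,"ax":0,"ay":0,"az":0},
    {"gripper":0,"tx":0,"ty":0,"tz":0,"ax":0,"ay":0,"az":0}
  ]
}}

```text
t: 18.32
eef_pos: [0.6112, -0.0862, 0.2801]
ee_rot: [-0.98, 1.571, 2.402]
force: [-0.3, 0.1, -2.1]
width: 0.0217
```

>>> {"name": "play_rows", "arguments": {
  "steps": [
    {"gripper":0,"tx":0,"ty":-0.02,"tz":0,"ax":0,"ay":0,"az":0},
    {"gripper":0,"tx":0,"ty":0,"tz":0,"ax":0,"ay":0,"az":0}
  ]
}}

```text
t: 18.48
eef_pos: [0.6111, -0.0857, 0.2801]
ee_rot: [-1.241, 1.571, 2.141]
force: [0.6, 0.9, -0.9]
width: 0.0219
```

>>> {"name": "play_rows", "arguments": {
  "steps": [
    {"gripper":0,"tx":0,"ty":-0.02,"tz":0,"ax":0,"ay":0,"az":0},
    {"gripper":0,"tx":0,"ty":0,"tz":0,"ax":0,"ay":0,"az":0}
  ]
}}

```text
t: 18.65
eef_pos: [0.611, -0.0852, 0.2801]
ee_rot: [-0.056, 1.571, -2.958]
force: [0.6, -0.5, -1.4]
width: 0.0216
```

>>> {"name": "play_rows", "arguments": {
  "steps": [
    {"gripper":0,"tx":0,"ty":-0.02,"tz":0,"ax":0,"ay":0,"az":0},
    {"gripper":0,"tx":0,"ty":0,"tz":0,"ax":0,"ay":0,"az":0}
  ]
}}

```text
t: 18.82
eef_pos: [0.6109, -0.0848, 0.2802]
ee_rot: [-2.851, 1.571, 0.531]
force: [-0.1, 0.4, -1.8]
width: 0.0216
```

>>> {"name": "play_rows", "arguments": {
  "steps": [
    {"gripper":0,"tx":0,"ty":-0.02,"tz":0,"ax":0,"ay":0,"az":0},
    {"gripper":0,"tx":0,"ty":0,"tz":0,"ax":0,"ay":0,"az":0}
  ]
}}

```text
t: 18.98
eef_pos: [0.6108, -0.0845, 0.2802]
ee_rot: [1.512, 1.57, -1.39]
force: [1.7, -1.7, -2.3]
width: 0.0215
```

>>> {"name": "play_rows", "arguments": {
  "steps": [
    {"gripper":0,"tx":0,"ty":-0.02,"tz":0,"ax":0,"ay":0,"az":0},
    {"gripper":0,"tx":0,"ty":0,"tz":0,"ax":0,"ay":0,"az":0}
  ]
}}

```text
t: 19.15
eef_pos: [0.6107, -0.0842, 0.2802]
ee_rot: [1.46, 1.57, -1.441]
force: [1.7, -5.7, -2.1]
width: 0.0216
```

>>> {"name": "play_rows", "arguments": {
  "steps": [
    {"gripper":0,"tx":0,"ty":-0.01,"tz":0,"ax":0,"ay":0,"az":0},
    {"gripper":0,"tx":0,"ty":0,"tz":0,"ax":0,"ay":0,"az":0},
    {"gripper":0,"tx":0,"ty":0,"tz":0,"ax":0,"ay":0,"az":0}
  ]
}}

```text
t: 19.4
eef_pos: [0.6107, -0.0841, 0.2802]
ee_rot: [1.418, 1.57, -1.484]
force: [0.9, -5.7, -2.6]
width: 0.0216
```

>>> {"name": "play_rows", "arguments": {
  "steps": [
    {"gripper":0,"tx":0,"ty":0,"tz":0,"ax":0,"ay":0,"az":0},
    {"gripper":0,"tx":0,"ty":0,"tz":0,"ax":0,"ay":0,"az":0}
  ]
}}

```text
t: 19.57
eef_pos: [0.6107, -0.0841, 0.2802]
ee_rot: [1.359, 1.57, -1.543]
force: [1.5, -5.7, -1.8]
width: 0.022
```

Run:
```python
from h import *
from go import to
to((.5887,-.0588,.28),3.3817)
y=.2401;ex=np.array([np.cos(y),np.sin(y)]);ey=np.array([-ex[1],ex[0]])
for L,P,E in(((.5352,.0113),(.5542,-.0663),(.6108,-.0846)),((.5357,.0114),(.5547,-.0663),(.6107,-.0842))):
    fx=(np.dot(L,ex)+np.dot(P,ex))/2;fy=np.dot(E,ey)
    print("hole TCP",(fx+.035)*ex+(fy+.031)*ey, np.dot(L,ex)-np.dot(P,ex))
```

```text
t 19.57 pos [ 0.6107 -0.0841  0.2802] F [ 1.4701 -5.6555 -1.8127] w 0.0220 q6 0.06 jawang -2.9016 xaxis [ 0.     -0.0007 -1.    ]
shift units [ 0.0081 -1.1914  0.6128]
turn units [-0.0014  0.0015 -0.0068]
hole TCP [ 0.5883 -0.0582] -1.7084937327105365e-06
hole TCP [ 0.5886 -0.0577] 2.2071482170926693e-05
```

All three touches are done. They put the hole at TCP (0.5883, −0.0582), matching the camera's (0.5884, −0.0582). I'll retreat and lift.

>>> {"name": "play_rows", "arguments": {
  "steps": [
    {"gripper":0,"tx":0,"ty":0.2,"tz":0,"ax":0,"ay":0,"az":0},
    {"gripper":0,"tx":0,"ty":0.3,"tz":0,"ax":0,"ay":0,"az":0},
    {"gripper":0,"tx":-0.4,"ty":0,"tz":0,"ax":0,"ay":0,"az":0},
    {"gripper":0,"tx":-0.6,"ty":0,"tz":0,"ax":0,"ay":0,"az":0},
    {"gripper":0,"tx":-0.4,"ty":0,"tz":0,"ax":0,"ay":0,"az":0},
    {"gripper":0,"tx":0,"ty":0,"tz":0,"ax":0,"ay":0,"az":0},
    {"gripper":0,"tx":0,"ty":-0.4,"tz":0.2,"ax":0,"ay":0,"az":0},
    {"gripper":0,"tx":0,"ty":-0.6,"tz":0.2,"ax":0,"ay":0,"az":0},
    {"gripper":0,"tx":0,"ty":-0.6,"tz":0.2,"ax":0,"ay":0,"az":0},
    {"gripper":0,"tx":0,"ty":0,"tz":0,"ax":0,"ay":0,"az":0},
    {"gripper":0,"tx":0,"ty":0,"tz":0,"ax":0,"ay":0,"az":0}
  ]
}}

```text
t: 20.48
eef_pos: [0.5887, -0.0596, 0.3149]
ee_rot: [-0.631, 1.57, 2.751]
force: [0.2, 0.4, -0.5]
width: 0.0218
```

```bash
python3 go.py .5883 -.0582 .2983 3.3817
```

```text
t 20.48 pos [ 0.5887 -0.0596  0.3149] F [ 0.2147  0.4136 -0.5453] w 0.0218 q6 0.01 jawang -2.9003 xaxis [-0.0005  0.0002 -1.    ]
shift units [ 0.6654 -0.0567  0.0042]
turn units [0.0114 0.0043 0.0032]
```

>>> {"name": "play_rows", "arguments": {
  "steps": [
    {"gripper":0,"tx":0.2,"ty":-0.06,"tz":0,"ax":0,"ay":0,"az":0},
    {"gripper":0,"tx":0.2,"ty":0,"tz":0,"ax":0,"ay":0,"az":0},
    {"gripper":0,"tx":0.2,"ty":0,"tz":0,"ax":0,"ay":0,"az":0},
    {"gripper":0,"tx":0,"ty":0,"tz":0,"ax":0,"ay":0,"az":0},
    {"gripper":0,"tx":0,"ty":0,"tz":0,"ax":0,"ay":0,"az":0},
    {"gripper":0,"tx":0,"ty":0,"tz":0,"ax":0,"ay":0,"az":0}
  ]
}}

```text
t: 20.98
eef_pos: [0.5893, -0.0592, 0.2999]
ee_rot: [0.295, 1.57, -2.607]
force: [0.2, 0.4, -0.2]
width: 0.0219
```

Run:
```python
from h import *
from go import to
b=optics.grab_frame("scene")[:,:,::-1]
cv2.imwrite("pics/g4.png",cv2.resize(b[140:240,150:270],(720,600),interpolation=cv2.INTER_CUBIC))
to((.5883,-.0582,.2653),3.3817)
```

```text
t 21.03 pos [ 0.5893 -0.0592  0.3001] F [-0.3912 -0.4174 -1.8652] w 0.0216 q6 0.01 jawang -2.9019 xaxis [-0.     -0.0001 -1.    ]
shift units [ 1.3929 -0.0478  0.0295]
turn units [-0.0037  0.0005 -0.001 ]
```

View pics/g4.png

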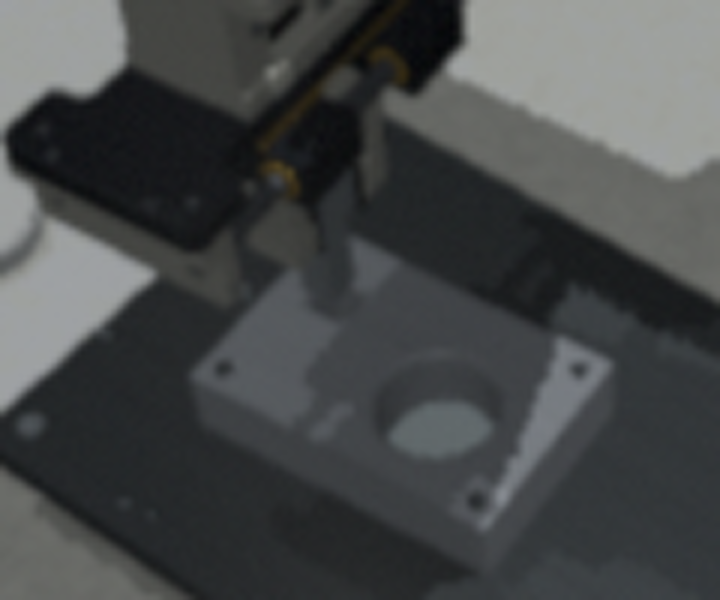

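The key's foot is right at the hole mouth. I'll correct the 1.4 mm offset before going down.

>>> {"name": "play_rows", "arguments": {
  "steps": [
    {"gripper":0,"tx":0,"ty":-0.05,"tz":0.03,"ax":0,"ay":0,"az":0},
    {"gripper":0,"tx":0,"ty":0,"tz":0,"ax":0,"ay":0,"az":0},
    {"gripper":0,"tx":0,"ty":0,"tz":0,"ax":0,"ay":0,"az":0},
    {"gripper":0,"tx":0,"ty":0,"tz":0,"ax":0,"ay":0,"az":0}
  ]
}}

```text
t: 21.37
eef_pos: [0.5881, -0.0579, 0.3003]
ee_rot: [3.119, 1.57, 0.218]
force: [0.5, -0.7, -0.5]
width: 0.0215
```

```bash
python3 go.py .5883 -.0582 .2653 3.3817
```

```text
t 21.37 pos [ 0.5881 -0.0579  0.3003] F [ 0.5281 -0.6718 -0.5036] w 0.0215 q6 0.01 jawang -2.9015 xaxis [ 0.0003  0.0001 -1.    ]
shift units [ 1.4014  0.0128 -0.0043]
turn units [-0.0003 -0.0029 -0.0001]
```

>>> {"name": "play_rows", "arguments": {
  "steps": [
    {"gripper":0,"tx":0.1,"ty":0.01,"tz":0,"ax":0,"ay":0,"az":0},
    {"gripper":0,"tx":0.1,"ty":0,"tz":0,"ax":0,"ay":0,"az":0},
    {"gripper":0,"tx":0.1,"ty":0,"tz":0,"ax":0,"ay":0,"az":0},
    {"gripper":0,"tx":0,"ty":0,"tz":0,"ax":0,"ay":0,"az":0}
  ]
}}

```text
t: 21.7
eef_pos: [0.5879, -0.0582, 0.2919]
ee_rot: [-0.19, 1.57, -3.092]
force: [-0.3, -0.9, -1.4]
width: 0.0218
```

>>> {"name": "play_rows", "arguments": {
  "steps": [
    {"gripper":0,"tx":0.1,"ty":0,"tz":0,"ax":0,"ay":0,"az":0},
    {"gripper":0,"tx":0.1,"ty":0,"tz":0,"ax":0,"ay":0,"az":0},
    {"gripper":0,"tx":0,"ty":0,"tz":0,"ax":0,"ay":0,"az":0}
  ]
}}

```text
t: 21.95
eef_pos: [0.588, -0.0582, 0.287]
ee_rot: [-0.215, 1.57, -3.117]
force: [0.1, 0.4, -1.0]
width: 0.0218
```

```bash
python3 go.py .5883 -.0582 .2653 3.3817
```

```text
t 21.95 pos [ 0.588  -0.0582  0.287 ] F [ 0.0684  0.4395 -1.0057] w 0.0218 q6 0.01 jawang -2.9017 xaxis [-0.0009 -0.     -1.    ]
shift units [ 0.8684  0.0031 -0.0127]
turn units [-0.0022  0.0079  0.0017]
```

Foot is about 8 mm into the hole with no side force. I'll continue down.

>>> {"name": "play_rows", "arguments": {
  "steps": [
    {"gripper":0,"tx":0.15,"ty":0,"tz":-0.01,"ax":0,"ay":0,"az":0},
    {"gripper":0,"tx":0.15,"ty":0,"tz":0,"ax":0,"ay":0,"az":0},
    {"gripper":0,"tx":0.15,"ty":0,"tz":0,"ax":0,"ay":0,"az":0},
    {"gripper":0,"tx":0,"ty":0,"tz":0,"ax":0,"ay":0,"az":0}
  ]
}}

```text
t: 22.28
eef_pos: [0.5881, -0.0581, 0.2753]
ee_rot: [-0.192, 1.569, -3.094]
force: [-1.1, 0.1, -1.1]
width: 0.0219
```

>>> {"name": "play_rows", "arguments": {
  "steps": [
    {"gripper":0,"tx":0.1,"ty":0,"tz":0,"ax":0,"ay":0,"az":0},
    {"gripper":0,"tx":0.1,"ty":0,"tz":0,"ax":0,"ay":0,"az":0},
    {"gripper":0,"tx":0.1,"ty":0,"tz":0,"ax":0,"ay":0,"az":0},
    {"gripper":0,"tx":0,"ty":0,"tz":0,"ax":0,"ay":0,"az":0}
  ]
}}

```text
t: 22.62
eef_pos: [0.5882, -0.0581, 0.2683]
ee_rot: [-0.206, 1.57, -3.108]
force: [-0.9, 0.4, -0.2]
width: 0.0214
```

>>> {"name": "play_rows", "arguments": {
  "steps": [
    {"gripper":0,"tx":0.04,"ty":0,"tz":0,"ax":0,"ay":0,"az":0},
    {"gripper":0,"tx":0,"ty":0,"tz":0,"ax":0,"ay":0,"az":0}
  ]
}}

```text
t: 22.78
eef_pos: [0.5884, -0.0581, 0.2678]
ee_rot: [-0.486, 1.571, 2.895]
force: [0.3, -0.2, -0.7]
width: 0.0215
```

>>> {"name": "play_rows", "arguments": {
  "steps": [
    {"gripper":0,"tx":0.03,"ty":0,"tz":0,"ax":0,"ay":0,"az":0},
    {"gripper":0,"tx":0,"ty":0,"tz":0,"ax":0,"ay":0,"az":0}
  ]
}}

```text
t: 22.95
eef_pos: [0.5884, -0.0581, 0.2672]
ee_rot: [-2.898, 1.571, 0.484]
force: [-0.9, -0.2, -0.9]
width: 0.0217
```

>>> {"name": "play_rows", "arguments": {
  "steps": [
    {"gripper":0,"tx":0.03,"ty":0,"tz":0,"ax":0,"ay":0,"az":0},
    {"gripper":0,"tx":0,"ty":0,"tz":0,"ax":0,"ay":0,"az":0}
  ]
}}

```text
t: 23.12
eef_pos: [0.5884, -0.0581, 0.2663]
ee_rot: [-0.451, 1.571, 2.93]
force: [0.2, -0.5, -0.9]
width: 0.022
```

>>> {"name": "play_rows", "arguments": {
  "steps": [
    {"gripper":0,"tx":0.03,"ty":0,"tz":0,"ax":0,"ay":0,"az":0},
    {"gripper":0,"tx":0,"ty":0,"tz":0,"ax":0,"ay":0,"az":0}
  ]
}}

```text
t: 23.28
eef_pos: [0.5884, -0.0581, 0.2656]
ee_rot: [-0.145, 1.571, -3.047]
force: [-0.7, 0.7, -1.5]
width: 0.0219
```

>>> {"name": "play_rows", "arguments": {
  "steps": [
    {"gripper":0,"tx":0.03,"ty":0,"tz":0,"ax":0,"ay":0,"az":0},
    {"gripper":0,"tx":0,"ty":0,"tz":0,"ax":0,"ay":0,"az":0}
  ]
}}

```text
t: 23.45
eef_pos: [0.5885, -0.0582, 0.2653]
ee_rot: [2.489, 1.571, -0.413]
force: [-1.3, 0.4, 1.7]
width: 0.0214
```

>>> {"name": "play_rows", "arguments": {
  "steps": [
    {"gripper":0,"tx":0.02,"ty":0,"tz":0,"ax":0,"ay":0,"az":0},
    {"gripper":0,"tx":0,"ty":0,"tz":0,"ax":0,"ay":0,"az":0}
  ]
}}

```text
t: 23.62
eef_pos: [0.5885, -0.0582, 0.2652]
ee_rot: [2.457, 1.57, -0.445]
force: [-3.4, -0.2, 7.9]
width: 0.0216
```

The foot is on the stage (Fz +8 N, at exactly the height I expected). Releasing.

>>> {"name": "play_rows", "arguments": {
  "steps": [
    {"gripper":0.3,"tx":-0.02,"ty":0,"tz":0,"ax":0,"ay":0,"az":0},
    {"gripper":0.4,"tx":0,"ty":0,"tz":0,"ax":0,"ay":0,"az":0},
    {"gripper":0.5,"tx":0,"ty":0,"tz":0,"ax":0,"ay":0,"az":0},
    {"gripper":0.6,"tx":0,"ty":0,"tz":0,"ax":0,"ay":0,"az":0},
    {"gripper":0.6,"tx":0,"ty":0,"tz":0,"ax":0,"ay":0,"az":0},
    {"gripper":0.6,"tx":0,"ty":0,"tz":0,"ax":0,"ay":0,"az":0}
  ]
}}

```text
t: 24.12
eef_pos: [0.5884, -0.0581, 0.2648]
ee_rot: [-0.221, 1.571, -3.122]
force: [0.1, 0.2, -0.0]
width: 0.0511
```

>>> {"name": "play_rows", "arguments": {
  "steps": [
    {"gripper":0.6,"tx":-0.2,"ty":0,"tz":0,"ax":0,"ay":0,"az":0},
    {"gripper":0.6,"tx":-0.3,"ty":0,"tz":0,"ax":0,"ay":0,"az":0},
    {"gripper":0.6,"tx":-0.5,"ty":0,"tz":0,"ax":0,"ay":0,"az":0},
    {"gripper":0.6,"tx":-0.8,"ty":0,"tz":0,"ax":0,"ay":0,"az":0},
    {"gripper":0.6,"tx":-0.8,"ty":0,"tz":0,"ax":0,"ay":0,"az":0},
    {"gripper":0.6,"tx":-0.8,"ty":0,"tz":0,"ax":0,"ay":0,"az":0},
    {"gripper":0.6,"tx":-0.6,"ty":0,"tz":0.6,"ax":0,"ay":0,"az":0},
    {"gripper":0.6,"tx":0,"ty":0,"tz":0.9,"ax":0,"ay":0,"az":0},
    {"gripper":0.6,"tx":0,"ty":0,"tz":0.9,"ax":0,"ay":0,"az":0},
    {"gripper":0.6,"tx":0,"ty":0,"tz":0.9,"ax":0,"ay":0,"az":0},
    {"gripper":0.6,"tx":0,"ty":-0.8,"tz":0.9,"ax":0,"ay":0,"az":0},
    {"gripper":0.6,"tx":0,"ty":-1,"tz":0.2,"ax":0,"ay":0,"az":0},
    {"gripper":0.6,"tx":0,"ty":-1,"tz":0,"ax":0,"ay":0,"az":0},
    {"gripper":0.6,"tx":0,"ty":-1,"tz":0,"ax":0,"ay":0,"az":0},
    {"gripper":0.6,"tx":0,"ty":-1,"tz":0,"ax":0,"ay":0,"az":0},
    {"gripper":0.6,"tx":0,"ty":-1,"tz":0,"ax":0,"ay":0,"az":0},
    {"gripper":0.6,"tx":0,"ty":-1,"tz":0,"ax":0,"ay":0,"az":0},
    {"gripper":0.6,"tx":0,"ty":0,"tz":0,"ax":0,"ay":0,"az":0},
    {"gripper":0.6,"tx":0,"ty":0,"tz":0,"ax":0,"ay":0,"az":0}
  ]
}}

```text
t: 25.7
eef_pos: [0.441, 0.0818, 0.3658]
ee_rot: [-2.845, 1.569, 0.539]
force: [0.5, 0.1, -0.0]
width: 0.0524
```

Run:
```python
from h import *
from go import to
a=optics.grab_frame("top")[:,:,::-1];b=optics.grab_frame("scene")[:,:,::-1]
cv2.imwrite("pics/g5.png",np.hstack([cv2.resize(a[90:280,180:370],(400,400)),cv2.resize(b[100:350,130:380],(400,400))]))
to((.5883,-.0582,.2653),3.3817)
for z in(.045,.105,.12):print(proj("top",(.5884,-.0582,z)),proj("scene",(.5884,-.0582,z)))
for n,P in(("dish","dish"),("objective","objective")):
  print(n,[(np.round(d["location"],1),round(d["confidence"],2)) for d in finder.pinpoint(n,"scene")])
```

```text
t 25.80 pos [0.4411 0.0807 0.3654] F [-0.2501 -0.7287  0.3293] w 0.0529 q6 -0.38 jawang -2.9010 xaxis [ 0.0005  0.0003 -1.    ]
shift units [ 4.0054  6.7987 -4.391 ]
turn units [ 0.0042 -0.0054  0.0012]
[273.3769 158.357 ] [207.103 198.375]
[274.4112 152.7562] [204.4163 181.6524]
[274.6869 151.2633] [203.6967 177.1738]
dish [(array([177.6, 144.5]), 0.93)]
objective [(array([318.9, 297.1]), 0.68)]
```

View pics/g5.png

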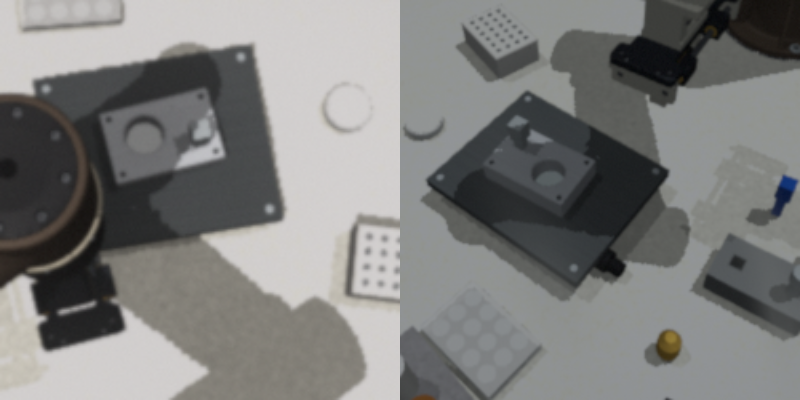

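The key stands upright in the square hole, with its head at about (275,152) in the top view against a predicted (274.7,151.3). The dish, objective, rack and decoys look unmoved, and the arm is clear. I'm handing in.

```bash
python3 -c "
from station import job_done
print(job_done())"
```

```text
the job is handed in; nothing more can be done
None
```

The key is standing in the square hole with its foot on the stage, and I've handed the job in at about 26 s; no verdict is reported.

- **Touches:** I pressed the left part of the long side, then its right part, then the right-hand end. Each touch peaked at about 4–6 N for over 0.3 s, with the foot about 15 mm above the stage top.
- **What they showed:** The holder is turned 0.240 rad in the world frame, and the hole is at (0.5883, −0.0582). The camera estimate, 0.242 rad and (0.5884, −0.0582), agrees.
- **Insertion:** The key was turned to match and went down with only about 1 N of side force on the way. It met the stage at the height I expected and pressed on it with about 8 N (3 N sideways) just before I let go.
- **Last checks:** In the final pictures the key stands upright where predicted, to within about 2 pixels. The arm is clear with near-zero wrist force. In the scene view the detector places the dish and the objective within 2 pixels of where they started.

Nothing failed. Two small things differed: the first move call was refused because its rows left out some fields, and the key had settled 1.4 mm off at the hole mouth, which I corrected before lowering it.

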